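# Push the aluminium bosses home and shut the keeper

### The arm

A 7-joint arm with a two-finger parallel gripper is mounted at the origin on a cart in front of the work surface, level with it; the furniture and walls round the work are solid. World frame = base frame: x ahead of the robot, y to its left, z up, the work surface at z = 0. Lengths are in m, angles in rad, forces in N, time in s.
With the tool pointing down it reaches from about 0.425 to 0.925 m from the base axis. Payload 6.8 kg.
Tool frame: the origin (TCP) lies on the front face of the gripper's body, between the roots of the fingers; the fingertips stand 73 mm ahead of it and the grasp point (between the pads) lies 54 mm ahead of it (bot.finger_overhang is the z of the fingertips in the tool frame, in m); z points along the fingers, y is the line along which they close (so a half turn about z gives the same grasp; the last joint's range is limited). The gripper opens to 85 mm and grips with 20 to 120 N. Pads are 22 mm wide; open, the fingers measure 114 mm over their backs; the gripper's body (76 mm by 85 mm) begins 54 mm behind the grasp point. The pads swing forward as they close: fully open they stand 13 mm farther back than shut.
Start: joints at [-0.108, 0.477, 0.022, 1.555, -0.011, 1.109, -0.083], TCP at [0.675, 0, 0.304] pointing down, gripper open.
Joint ranges: [-2.96, 2.96], [-0.34, 2.1], [-1.41, 1.46], [0.24, 2.44], [-1.37, 4.51], [0.17, 1.92], [-2.96, 2.96]. Speed limits (rad/s): [2.39, 2.39, 3.14, 3.14, 3.14, 3.14, 3.14].

### API

Orientations are given as a unit quaternion [w, x, y, z].
In Python, from station import bot gives the robot as it stands.
- The arm moves only by the tool servo_tool, never from a script. Its argument "motion" is one flat list of numbers, 7 for each row, row after row: the shift along the tool's x, y, z as a fraction of full scale, then the turn, a rotation vector about the tool's x, y, z as a fraction of full scale, then the closure, from 0 (fully open) to 1 (shut). In form: [tx, ty, tz, ax, ay, az, gripper, tx, ty, tz, ax, ay, az, gripper, ...]. A call has 1 to 5 rows; each row shifts and turns the commanded pose from where the row before left it, along the tool's axes as they then stand; what a row does not reach is not made up. Full scale, the value 1, is 0.02 m for a shift and 0.15 rad for a turn. A row lasts 1/8 s, in which the tool goes at most 62.5 mm and 10.7 degrees, less where a joint would pass 70% of its speed; a pose out of reach is approached as far as the arm can. A call with a number of a shift or a turn outside -1 to 1 is refused whole. A call with a gripper value outside its range is refused whole. The fingers move at their own pace and stop on an object; "grip_force" is the grip in N (left out, the last holds). Time passes only in rows, so rows that do not move let the fingers close. It gives the time, the measured TCP pose, the force, the opening and the grip force at its end, in the units of the state.
- bot.get_obs(): the state, without advancing time (a new reading comes with each control period).
- bot.read_camera(name): name is "scene" or "side" or "wrist"; returns the picture (400x640x3 uint8, red, green, blue); there is no depth.
- bot.get_calibration(name): a dict with "mtx" (3x3 intrinsics, pixels), "rvec" (rotation vector, rad) and "tvec" (3), from world to camera coordinates, as OpenCV has them. Camera axes: x right, y down, z forward; pixel columns grow to the right and rows downward; lengths in m; the calibration is good to about 2 mm. The wrist camera is an equidistant fisheye: a pixel r from the principal point sees the ray r / f radians off the axis. A picture is of the moment at which its call begins: read the wrist's pose just before it. get_calibration takes no time and is no camera call; for the wrist camera it gives the pose at the moment of the call.
- bot.hand_in(): hands the job in; it is judged then, once.
Trained networks look in the newest picture that a camera, given by its name, has taken for a name from the list of things; names that differ only in an ending like _2 or _b are one class to them, and where a whole thing is asked for, a point or a joint stands for the part that bears it (a point fixed in the world has none). Each returns a list of dicts, best first, with "p" (0 to 1); they miss things now and then, are a little off and sometimes report something else, mostly with a low value. They report only what shows in the picture. A call takes as long as a camera call. They do not tell look-alikes from the thing itself.
- bot.boxes_of(camera, name): "uv" ([column, row] in pixels, amid what is visible of it).
The state is a dict: "t": time; "q": joint angles; "joint_vel": joint speeds; "joint_torque": joint torques, N m; "eef_pos": TCP position; "tool_rot": TCP orientation; "contact_force": force on the tool from outside, world axes, zero at the start; "torque": the same for the moment, N m; "gripper_width": opening from 0.0 (shut) to 1.0 (fully open); "grasp_force": force on a finger pad.
Only numpy, scipy, OpenCV 4.12 (cv2) and the standard library are available. Lean on these libraries where they do the work, as an engineer would, in place of code of your own. Each camera call takes 0.05 s, during which the arm holds its last target. There are 200 camera calls.

### The job

With the fingertips, push the row of three round aluminium bosses along the blue channel as one train until it is fully home against the steel end stop. Then push the red keeper arm round until it is fully shut across the channel behind the last boss. Only push: do not pick up or tip the bosses, and leave the loose parts lying around the jig alone.

Things in the scene. Friction and masses are not known exactly. Their poses are not given: they have to be found in the camera images.
- jig: Blue channel jig, fixed. Origin: on the table, on the channel's centre line; +y runs along the channel to the end stop, +x across it to the keeper's side. Open end at y = -190 mm. Floor 4 mm above the table; side walls 6 mm thick, tops 12 mm above the table, 63 mm clear between them. With the row home the bosses' centres are at y = +100, +40, -20 mm and its rear at y = -50 mm.
- stop_face (a point): Middle of the face of the steel end stop (75 mm wide, 30 mm high), at y = +130 mm of the jig, 16 mm above the table.
- boss_front: Turned aluminium weld boss: a round disc standing flat in the channel, 60 mm diameter, 24 mm high, with an 18 mm blind hole in its top; 0.12 to 0.26 kg. Origin: centre of its underside. The boss of the row nearest the end stop; at the start 60 to 110 mm short of it.
- boss_middle: The second, identical boss, touching the front one at the start. Origin: centre of its underside.
- boss_rear: The third, identical boss, touching the middle one at the start, on the open-end side; its outside at the rear is where the train is pushed. Origin: centre of its underside.
- keeper (a joint): Angle of the red keeper arm about its upright pivot, rad. 0: swung fully out, leaning 0.35 outward of the channel, tip towards the open end; 0.35: parallel to the channel; grows as it swings in; 1.92: at its end stop, fully shut, square across the channel, its front face at y = -54 mm of the jig, 4 mm behind a row that is home. Friction about 1 N at the pin; stays where left. Starts at 0 to 0.35.
- keeper_pivot (a point): Keeper's pivot axis, fixed to the jig at x = +58, y = -60 mm of the jig, at the mid-height of the arm, 22 mm above the table.
- keeper_pin (a point): Point in the red keeper arm under its black upright pin, 72 mm from the pivot axis, 22 mm above the table. The arm is a bar 12 mm wide, 85 mm long from the axis, 16 to 28 mm above the table, so it passes over the channel's walls; the pin, 12 mm across, stands up to 48 mm above the table.
- test_plate: Bystander: a loose dark steel test plate, 50x100x6 mm, lying flat on the far left, beyond the jig. Origin: centre of its underside.
- bolt: Bystander: a loose zinc hexagon bolt lying on the table, 71x28x24 mm, beyond the jig. Origin: centre of its underside.
- paint_marker: Bystander: a loose white marker with a red cap, 136x18x20 mm, lying on the right, beyond the channel's open end. Origin: centre of its underside.
- loose_nut: Bystander: a loose zinc hexagon nut, 28x24x13 mm, lying on the left, past the end stop. Origin: centre of its underside.
Things that resemble listed ones, but are neither listed nor needed, are in the scene too. What is shaped like the boss_rear but green is not meant. Leave any yellow look-alike of the boss_middle alone.

How it is judged:
On the way:
1. the row of bosses is home against the end stop while the keeper is still open (y of boss_front in the frame of jig above 0.095 m and y of boss_middle in the frame of jig above 0.035 m and y of boss_rear in the frame of jig above -0.025 m and z of each of boss_front, boss_middle, boss_rear in the frame of jig below 0.008 m and x of boss_front in the frame of jig between -0.006 and 0.006 m and x of boss_middle in the frame of jig between -0.006 and 0.006 m and x of boss_rear in the frame of jig between -0.006 and 0.006 m and value of joint keeper below 0.6 rad), for 0.2 s.
At the end, for the whole second after the job is handed in: All three bosses sit flat in the channel and at rest, each within 5 mm of its place in the closed-up row against the end stop, and the keeper arm is shut across the channel behind them (joint over 1.80 of 1.92 rad) (y of boss_front in the frame of jig above 0.095 m and y of boss_middle in the frame of jig above 0.035 m and y of boss_rear in the frame of jig above -0.025 m and z of each of boss_front, boss_middle, boss_rear in the frame of jig below 0.008 m and x of boss_front in the frame of jig between -0.006 and 0.006 m and x of boss_middle in the frame of jig between -0.006 and 0.006 m and x of boss_rear in the frame of jig between -0.006 and 0.006 m and value of joint keeper above 1.8 rad and linear speed of each of boss_front, boss_middle, boss_rear below 0.01 m/s); the robot touches nothing.
It fails at once if the row is torn apart: a gap of more than 15 mm opens between neighbouring bosses (horizontal distance between boss_front and boss_middle above 0.075 m or horizontal distance between boss_middle and boss_rear above 0.075 m).
It fails at once if a boss is lifted more than 10 mm off the channel floor (z of any of boss_front, boss_middle, boss_rear in the frame of jig above 0.014 m).
It fails at once if a boss is tipped by more than 0.3 rad (angle between any of boss_front, boss_middle, boss_rear's own z axis and vertical above 0.3 rad).
It fails at once if a loose bystander is moved by more than 15 mm (distance of any of test_plate, bolt, paint_marker, loose_nut from where it was at the start of the episode above 0.015 m).
It also fails if it takes over 48 s, if anything falls off the work surface, if the arm or the gripper's body presses on something with over 40 N, if the wrist force passes 120 N, or if a joint passes its speed limit or range.

## Working session

There is one attempt and no reset: what is moved stays moved. The work goes in short steps, Python scripts to look and compute and a tool call to move; the robot and the scene stay as the last step left them, time stands still between calls to the robot, and variables do not carry over. Pictures are saved under pics/ and viewed, at most 10 in all, crops included, and the job is handed in when it is done.

Besides the shell and the picture viewer there is one more tool, called by a JSON object that holds its "name" and its "arguments", one argument or row to a line. servo_tool: Moves the arm, as the interface text tells. Shift numbers are shares of 0.02 m and turn numbers shares of 0.15 rad, none past 1 either way. Its arguments: {"type":"object","properties":{"motion":{"type":"array","items":{"type":"number","minimum":-1,"maximum":1}},"grip_force":{"type":"number"}},"required":["motion"]}

```bash
mkdir -p pics
cat > h.py <<'E'
import numpy as np, cv2
from station import bot
def ray(name,uv):
    c=bot.get_calibration(name);R=cv2.Rodrigues(np.array(c["rvec"],float))[0];t=np.array(c["tvec"],float).ravel();K=np.array(c["mtx"])
    d=np.linalg.inv(K)@[uv[0],uv[1],1]
    if name=="wrist":
        r=np.hypot(d[0],d[1]);d=np.array([d[0]/r*np.sin(r),d[1]/r*np.sin(r),np.cos(r)])
    return -R.T@t,R.T@d
def at_z(name,uv,z):
    o,d=ray(name,uv);return (o+d*(z-o[2])/d[2]).round(4)
E
python3 - <<'E'
from h import *
o=bot.get_obs();print(o["t"],o["eef_pos"],o["tool_rot"])
for n in("scene","side","wrist"):
    im=bot.read_camera(n);cv2.imwrite(f"pics/{n}0.png",im[:,:,::-1])
Z=dict(boss_front=.02,keeper=.022,stop_face=.016,keeper_pin=.022,paint_marker=.01,bolt=.012,loose_nut=.006,test_plate=.006,keeper_pivot=.022)
for n in("scene","side"):
  for k,z in Z.items():
    try: print(n,k,[(np.round(d["uv"]),round(d["p"],2),at_z(n,d["uv"],z)[:2]) for d in bot.boxes_of(n,k)])
    except Exception as e: print(n,k,e)
E
```

```text
0.0 [ 6.74535335e-01 -1.86698791e-05  3.02915224e-01] [-6.04153710e-04  7.07097398e-01  7.07115557e-01 -7.03169749e-04]
scene boss_front []
scene keeper [(array([328., 185.]), 0.54, array([ 0.6266, -0.1291])), (array([356., 184.]), 0.3, array([ 0.5811, -0.1788]))]
scene stop_face [(array([324., 244.]), 0.78, array([0.5099, 0.0019]))]
scene keeper_pin [(array([325., 182.]), 0.7, array([ 0.6391, -0.1296]))]
scene paint_marker [(array([427., 173.]), 0.65, array([ 0.4865, -0.3492])), (array([257., 337.]), 0.45, array([0.453 , 0.2288]))]
scene bolt [(array([342., 148.]), 0.65, array([ 0.7094, -0.2681]))]
scene loose_nut [(array([258., 336.]), 0.49, array([0.4549, 0.2265]))]
scene test_plate [(array([194., 246.]), 0.77, array([0.7109, 0.1979]))]
scene keeper_pivot [(array([326., 244.]), 0.64, array([0.5041, 0.0035]))]
side boss_front [(array([328., 203.]), 0.51, array([ 0.54  , -0.0605]))]
side keeper [(array([305., 188.]), 0.53, array([ 0.6288, -0.1163]))]
side stop_face [(array([326., 221.]), 0.86, array([0.5218, 0.0211]))]
side keeper_pin [(array([305., 189.]), 0.7, array([ 0.6273, -0.1095]))]
side paint_marker [(array([364., 162.]), 0.5, array([ 0.4912, -0.3494]))]
side bolt [(array([296., 164.]), 0.46, array([ 0.712 , -0.2723]))]
side loose_nut [(array([332., 281.]), 0.68, array([0.4478, 0.2303]))]
side test_plate [(array([328., 207.]), 0.42, array([ 0.54  , -0.0575]))]
side keeper_pivot [(array([326., 219.]), 0.96, array([0.5227, 0.022 ]))]
```

View pics/scene0.png

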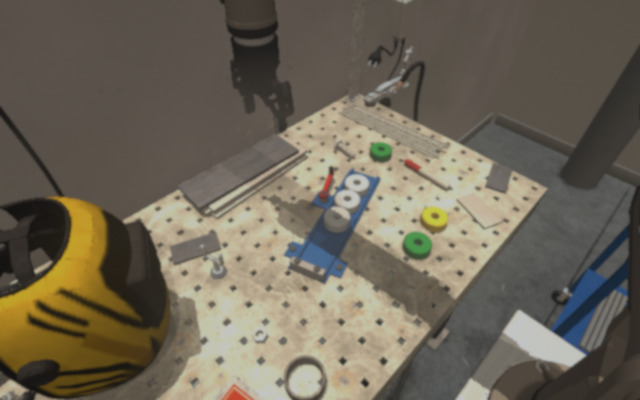

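View pics/wrist0.png

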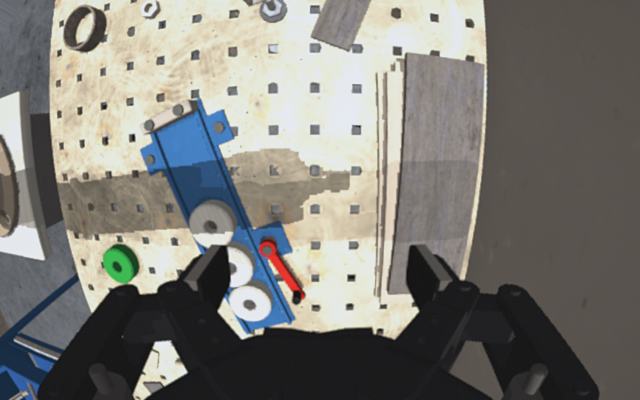

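The wrist view shows the stop at about (170,117), boss holes at (212,219), (238,264), (250,303), the keeper pivot at (267,246) and the black pin at (297,296). The scene view agrees: the stop is at (312,267) and the bosses at (337,218), (347,199), (357,183).

Run:
```python
from h import *
im=cv2.imread("pics/wrist0.png")
for n,uv,z in [("b1",(212,219),.028),("b2",(239,265),.028),("b3",(250,303),.028),("piv",(267,246),.028),("pin",(297,296),.048),("stopL",(150,127),.03),("stopR",(190,107),.03),("green",(121,264),.024)]:
    print(n,at_z("wrist",uv,z)[:2])
for n,uv in [("b1",(337,214)),("b2",(347,199)),("b3",(357,183))]: print("scene",n,at_z("scene",uv,.028)[:2])
cv2.imwrite("pics/wcrop.png",cv2.resize(im[90:340,110:320],None,fx=2.4,fy=2.4,interpolation=cv2.INTER_CUBIC))
s=cv2.imread("pics/scene0.png");a=cv2.resize(s[160:290,270:400],None,fx=4.5,fy=4.5,interpolation=cv2.INTER_CUBIC)
cv2.imwrite("pics/scrop.png",a)
# blue mask in wrist -> table points, line fit
hsv=cv2.cvtColor(im,cv2.COLOR_BGR2HSV);m=cv2.inRange(hsv,(100,120,60),(125,255,255));m[:90]=0;m[340:]=0;m[:,:130]=0;m[:,310:]=0
P=np.array([at_z("wrist",(u,v),.012)[:2] for v,u in zip(*np.nonzero(m))])
np.save("blue.npy",P);print(len(P),P.min(0),P.max(0),P.mean(0))
```

```text
b1 [ 0.5439 -0.0535]
b2 [ 0.573  -0.1157]
b3 [ 0.5819 -0.1745]
piv [ 0.6114 -0.0879]
pin [ 0.6481 -0.1472]
stopL [0.4699 0.0632]
stopR [0.5261 0.0828]
green [ 0.3816 -0.1296]
scene b1 [ 0.5431 -0.0714]
scene b2 [ 0.5587 -0.1217]
scene b3 [ 0.5779 -0.1787]Traceback (most recent call last):
  File "<stdin>", line 11, in <module>
  File "h.py", line 10, in at_z
    o,d=ray(name,uv);return (o+d*(z-o[2])/d[2]).round(4)
        ~~~^^^^^^^^^
  File "h.py", line 4, in ray
    c=bot.get_calibration(name);R=cv2.Rodrigues(np.array(c["rvec"],float))[0];t=np.array(c["tvec"],float).ravel();K=np.array(c["mtx"])
ValueError: time passes only in moves, steps and waits
```

View pics/wcrop.png

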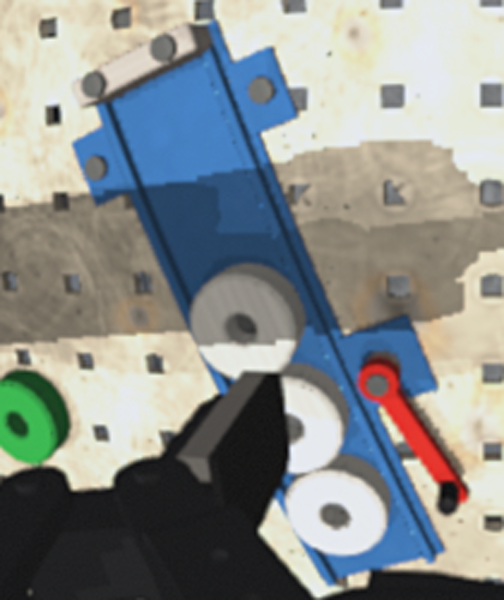

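View pics/scrop.png

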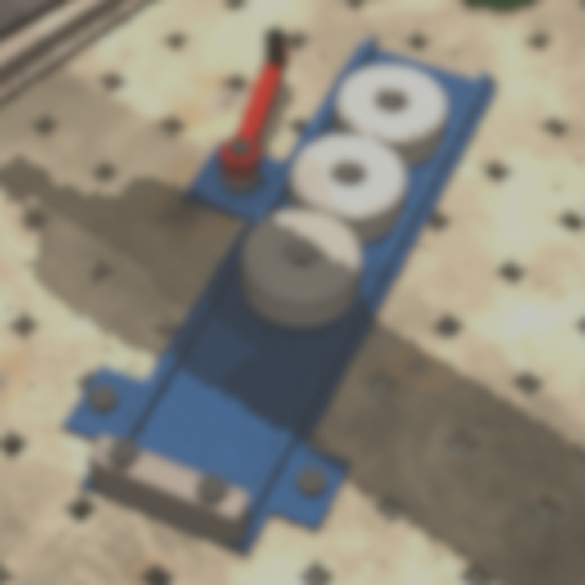

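The crops show all three boss holes, the keeper with its pivot and pin, the stop screws and the channel walls. I'll fit the jig pose to these pixels.

```bash
cat > fit.py <<'E'
from h import *
from scipy.optimize import least_squares
W=lambda u,v:np.array([(u+.5)/2.4-.5+110,(v+.5)/2.4-.5+90]); S=lambda u,v:np.array([(u+.5)/4.5-.5+270,(v+.5)/4.5-.5+160])
C={n:bot.get_calibration(n) for n in("wrist","scene")}
def proj(n,P):
    c=C[n];R=cv2.Rodrigues(np.array(c["rvec"],float))[0];K=np.array(c["mtx"]);p=R@P+np.ravel(c["tvec"])
    if n=="wrist":
        a=np.arctan2(np.hypot(p[0],p[1]),p[2]);p=np.array([*(p[:2]/np.hypot(p[0],p[1])*a),1])
    else:p=p/p[2]
    return (K@p)[:2]
def model(q):
    x,y,th,s,k,sy,sx=q[:7];J=lambda a,b,z:np.array([x+a*np.cos(th)-b*np.sin(th),y+a*np.sin(th)+b*np.cos(th),z])
    d=.35-k
    return dict(b1=J(0,100e-3-s,.028),b2=J(0,.04-s,.028),b3=J(0,-.02-s,.028),piv=J(.058,-.06,.030),pin=J(.058+.072*np.sin(d),-.06-.072*np.cos(d),.048),sR=J(sx,sy,.033),sL=J(-sx,sy,.033),J=J)
ob=[("wrist","b1",W(241,326)),("wrist","b2",W(292,428)),("wrist","b3",W(335,515)),("wrist","piv",W(377,383)),("wrist","pin",W(449,492)),("wrist","sR",W(163,48)),("wrist","sL",W(93,85)),
("scene","b1",S(302,257)),("scene","b2",S(348,174)),("scene","b3",S(391,100)),("scene","piv",S(241,150)),("scene","pin",S(276,36)),("scene","sR",S(123,455)),("scene","sL",S(212,488))]
def res(q):
    m=model(q);o={"wrist":q[7:9],"scene":q[9:11]}
    return np.concatenate([proj(n,m[k])+o[n]-p for n,k,p in ob]+[q[7:11]/1.5])
if __name__=="__main__":
    r=least_squares(res,[.54,-.04,.35,.08,.2,.137,.02,0,0,0,0],x_scale=[.01]*3+[.01,.1,.01,.01,1,1,1,1],loss="soft_l1")
    q=r.x;print(q.round(4));print(res(q)[:28].reshape(-1,2).round(1).tolist())
    m=model(q)
    for k in m: 
        if k!="J":print(k,m[k].round(4))
    for e in [(0,-.19),(0,.13),(0,-.05),(0,0)]:print(e,m["J"](*e,0).round(4))
    np.save("q.npy",q)
E
python3 fit.py
```

```text
[ 0.5364 -0.0544  0.3464  0.1106  0.168   0.1352  0.022   0.0742 -0.5124
  0.8186 -0.5046]
[[-0.0, 1.1], [-1.3, -0.5], [0.2, -0.2], [0.1, -0.8], [0.1, 4.8], [0.1, -0.1], [0.3, -0.2], [-0.1, -0.8], [0.1, 0.1], [0.0, 0.4], [-0.5, 0.2], [-0.8, 0.1], [0.4, -0.2], [0.4, 0.4]]
b1 [ 0.54   -0.0643  0.028 ]
b2 [ 0.5604 -0.1208  0.028 ]
b3 [ 0.5807 -0.1772  0.028 ]
piv [ 0.6113 -0.0911  0.03  ]
pin [ 0.6476 -0.1533  0.048 ]
sR [0.5112 0.0802 0.033 ]
sL [0.4698 0.0653 0.033 ]
(0, -0.19) [ 0.6009 -0.2331  0.    ]
(0, 0.13) [0.4923 0.0679 0.    ]
(0, -0.05) [ 0.5534 -0.1014  0.    ]
(0, 0) [ 0.5364 -0.0544  0.    ]
```

{"name": "servo_tool", "arguments": {
  "motion": [0,0,1,0,0,-0.77,1,0,0,1,0,0,-0.77,1,0,0,1,0,0,-0.77,1,-1,-0.74,0,0,0,0,1,-1,-0.74,0,0,0,0,1]
}}

```text
t: 1.68
eef_pos: [0.6605, -0.0501, 0.2445]
tool_rot: [0.001, 0.576, 0.818, -0.0]
contact_force: [-0.2, -0.7, -0.2]
gripper_width: -0.002
grasp_force: 0.0
```

{"name": "servo_tool", "arguments": {
  "motion": [-1,-0.74,0,0,0,0,1,-1,-0.74,0,0,0,0,1,-1,-0.74,0,0,0,0,1,-1,-0.74,0,0,0,0,1,-1,-0.74,0,0,0,0,1]
}}

```text
t: 2.3
eef_pos: [0.6244, -0.1703, 0.2454]
tool_rot: [0.001, 0.576, 0.817, -0.0]
contact_force: [-0.7, -0.2, -0.2]
gripper_width: 0.001
grasp_force: 0.0
```

{"name": "servo_tool", "arguments": {
  "motion": [-1,-0.74,0,0,0,0,1,-1,-0.74,0,0,0,0,1,-1,-0.74,0,0,0,0,1,-0.2,0,0,0,0,0,1,0,0,0,0,0,0,1]
}}

```text
t: 2.92
eef_pos: [0.6052, -0.2425, 0.2446]
tool_rot: [0.001, 0.575, 0.818, 0.0]
contact_force: [0.2, 0.8, -0.8]
gripper_width: -0.001
grasp_force: 0.0
```

```bash
cat > pos.py <<'E'
from h import *
from scipy.spatial.transform import Rotation as R
q=np.load("q.npy");o=bot.get_obs();p=np.array(o["eef_pos"]);d=p[:2]-q[:2];c,s=np.cos(q[2]),np.sin(q[2])
M=R.from_quat(np.roll(o["tool_rot"],-1)).as_matrix()
print("t",o["t"],"jig xy",(np.array([[c,s],[-s,c]])@d).round(4),"z",p[2].round(4),"tip",(p[2]-bot.finger_overhang).round(4),"toolx in jig deg",np.degrees(np.arctan2(M[1,0],M[0,0])-q[2]).round(1),"tilt",M[:,2].round(3),"F",np.round(o["contact_force"],1),o["gripper_width"],"q7",o["q"][6])
E
python3 pos.py
python3 - <<'E'
from h import *
im=bot.read_camera("wrist");cv2.imwrite("pics/w1.png",im[:,:,::-1])
E
```

```text
t 2.925 jig xy [ 0.0008 -0.2003] z 0.2446 tip 0.172 toolx in jig deg 89.9 tilt [ 0.001 -0.    -1.   ] F [ 0.2  0.8 -0.8] -0.0014539189078978745 q7 0.6237891502113891
```

View pics/w1.png

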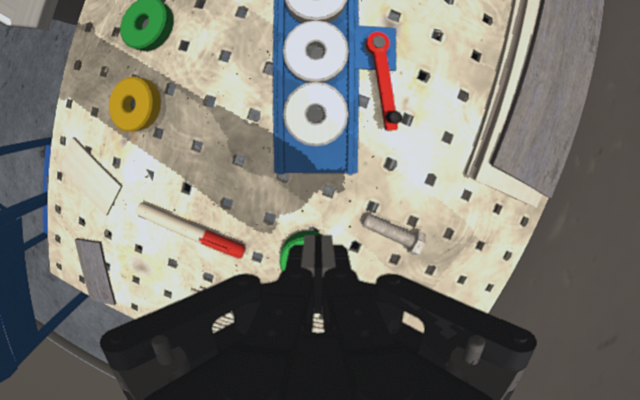

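The wrist view now has the channel centred (axis at column 316) ahead of the fingers at 318. The marker is at (190,230), the bolt at (390,232), and a green look-alike near (298,248) is partly hidden by the fingers. I'll check clearance there.

Run:
```python
from h import *
q=np.load("q.npy");c,s=np.cos(q[2]),np.sin(q[2]);f=lambda p:(np.array([[c,s],[-s,c]])@(p[:2]-q[:2])).round(4)
for n,uv,z in [("green_left",(280,256),.02),("green_top",(298,230),.024),("bolt",(390,232),.012),("chan end L",(275,173),.012),("chan end R",(357,173),.012),("b3",(315.5,114),.028),("b2",(316,50),.028),("pivot",(378,43),.028),("pin",(394,117),.048),("markertip",(243,250),.01)]:
    print(n,f(at_z("wrist",uv,z)))
```

```text
green_left [-0.039 -0.275]
green_top [-0.0191 -0.2437]
bolt [ 0.0777 -0.2512]
chan end L [-0.0418 -0.188 ]
chan end R [ 0.0397 -0.188 ]
b3 [-0.0014 -0.1301]
b2 [-0.001  -0.0702]
pivot [ 0.0559 -0.0616]
pin [ 0.0665 -0.1313]
markertip [-0.0813 -0.2736]
```

{"name": "servo_tool", "arguments": {
  "motion": [0,-0.08,1,0,0,0,1,0,0,1,0,0,0,1,0,0,1,0,0,0,1,0,0,1,0,0,0,1,0,0,1,0,0,0,1]
}}

```text
t: 3.6
eef_pos: [0.6036, -0.2425, 0.1424]
tool_rot: [-0.0, 0.575, 0.818, -0.0]
contact_force: [-0.4, -0.2, -0.6]
gripper_width: -0.003
grasp_force: 0.0
```

{"name": "servo_tool", "arguments": {
  "motion": [0,0,1,0,0,0,1,0,0,1,0,0,0,1,0,0,0.9,0,0,0,1,0,0,0,0,0,0,1]
}}

```text
t: 4.1
eef_pos: [0.6026, -0.2423, 0.084]
tool_rot: [-0.001, 0.575, 0.818, -0.0]
contact_force: [-0.0, 0.4, 0.4]
gripper_width: -0.005
grasp_force: 0.0
```

```bash
python3 pos.py
```

```text
t 4.1 jig xy [-0.0015 -0.1992] z 0.084 tip 0.0114 toolx in jig deg 90.0 tilt [-0.003  0.001 -1.   ] F [-0.   0.4  0.4] -0.005452889975912452 q7 0.6175967213441176
```

{"name": "servo_tool", "arguments": {
  "motion": [0.4,0,0,0,0,0,1,0.4,0,0,0,0,0,1,0.4,0,0,0,0,0,1,0.3,0,0,0,0,0,1,0.3,0,0,0,0,0,1]
}}

```text
t: 4.72
eef_pos: [0.5917, -0.2095, 0.0865]
tool_rot: [0.001, 0.575, 0.818, -0.0]
contact_force: [1.0, -3.8, 1.5]
gripper_width: 0.005
grasp_force: 1.9
```

{"name": "servo_tool", "arguments": {
  "motion": [0.4,0,0,0,0,0,1,0.4,0,0,0,0,0,1,0.4,0,0,0,0,0,1,0.4,0,0,0,0,0,1,0.4,0,0,0,0,0,1]
}}

```text
t: 5.35
eef_pos: [0.5781, -0.1713, 0.0864]
tool_rot: [0.001, 0.575, 0.818, 0.0]
contact_force: [1.7, -5.1, 3.3]
gripper_width: -0.001
grasp_force: 2.6
```

```bash
python3 pos.py
```

```text
t 5.35 jig xy [-0.0005 -0.1241] z 0.0864 tip 0.0138 toolx in jig deg 90.0 tilt [ 0.001 -0.001 -1.   ] F [ 1.7 -5.1  3.3] -0.0011709223278306338 q7 0.5142983129991349
```

{"name": "servo_tool", "arguments": {
  "motion": [0.4,0,0,0,0,0,1,0.4,0,0,0,0,0,1,0.4,0,0,0,0,0,1,0.4,0,0,0,0,0,1,0.4,0,0,0,0,0,1]
}}

```text
t: 5.98
eef_pos: [0.5645, -0.1336, 0.0864]
tool_rot: [0.001, 0.575, 0.818, 0.0]
contact_force: [0.6, -5.6, 5.2]
gripper_width: -0.0
grasp_force: 2.7
```

{"name": "servo_tool", "arguments": {
  "motion": [0.3,0,0,0,0,0,1,0.2,0,0,0,0,0,1,0.2,0,0,0,0,0,1,0,0,0,0,0,0,1]
}}

```text
t: 6.48
eef_pos: [0.5592, -0.1198, 0.0858]
tool_rot: [-0.0, 0.574, 0.819, 0.0]
contact_force: [1.4, -2.9, 2.2]
gripper_width: 0.002
grasp_force: 1.5
```

```bash
python3 pos.py
```

```text
t 6.475 jig xy [-0.0008 -0.0693] z 0.0858 tip 0.0132 toolx in jig deg 90.0 tilt [-0.  0. -1.] F [ 1.4 -2.9  2.2] 0.0018783744281824998 q7 0.43376146628294193
```

Continue in small steps until the force rises.

{"name": "servo_tool", "arguments": {
  "motion": [0.15,0,0,0,0,0,1,0.15,0,0,0,0,0,1,0,0,0,0,0,0,1]
}}

```text
t: 6.85
eef_pos: [0.5571, -0.1142, 0.0858]
tool_rot: [-0.0, 0.574, 0.819, -0.0]
contact_force: [1.0, -3.0, 2.2]
gripper_width: -0.001
grasp_force: 1.4
```

{"name": "servo_tool", "arguments": {
  "motion": [0.1,0,0,0,0,0,1,0.1,0,0,0,0,0,1,0,0,0,0,0,0,1]
}}

```text
t: 7.22
eef_pos: [0.5566, -0.1135, 0.0861]
tool_rot: [0.002, 0.575, 0.818, -0.001]
contact_force: [3.1, -9.8, 0.1]
gripper_width: 0.0
grasp_force: 5.2
```

{"name": "servo_tool", "arguments": {
  "motion": [0.1,0,0,0,0,0,1,0.1,0,0,0,0,0,1,0,0,0,0,0,0,1]
}}

```text
t: 7.6
eef_pos: [0.5565, -0.1129, 0.0867]
tool_rot: [0.004, 0.576, 0.817, -0.001]
contact_force: [6.9, -17.0, -1.3]
gripper_width: -0.003
grasp_force: 9.2
```

```bash
python3 pos.py;python3 - <<'E'
from h import *
im=bot.read_camera("wrist");cv2.imwrite("pics/w2.png",im[:,:,::-1])
E
```

```text
t 7.6 jig xy [-0.0009 -0.0618] z 0.0867 tip 0.0141 toolx in jig deg 89.8 tilt [ 0.005 -0.006 -1.   ] F [  6.9 -17.   -1.3] -0.0028659473257667107 q7 0.41162606000293595
```

View pics/w2.png

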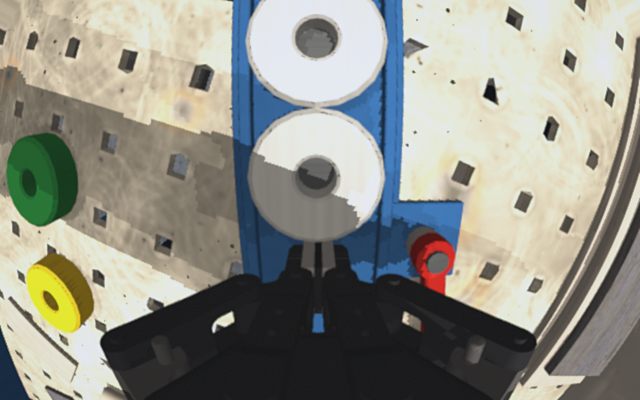

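{"name": "servo_tool", "arguments": {
  "motion": [-0.6,0,0,0,0,0,1,-0.65,0,0,0,0,0,1,0,0,-1,0,0,0,1,0,0,-1,0,0,0,1,0,0,-1,0,0,0,1]
}}

```text
t: 8.28
eef_pos: [0.5627, -0.13, 0.1459]
tool_rot: [-0.001, 0.574, 0.819, 0.0]
contact_force: [0.0, -0.2, -0.8]
gripper_width: 0.004
grasp_force: 0.0
```

{"name": "servo_tool", "arguments": {
  "motion": [-0.4,1,-0.2,0,0,0,1,-0.4,1,0,0,0,0,1,-0.4,1,0,0,0,0,1,-0.4,1,0,0,0,0,1,-0.4,1,0,0,0,0,1]
}}

```text
t: 8.9
eef_pos: [0.671, -0.1335, 0.1491]
tool_rot: [-0.001, 0.574, 0.819, 0.0]
contact_force: [0.8, 0.3, -0.2]
gripper_width: -0.001
grasp_force: 0.0
```

{"name": "servo_tool", "arguments": {
  "motion": [0,0,0,0,0,-0.97,1,0,0,0,0,0,-0.97,1,0,0,0,0,0,-0.97,1,0,0,0,0,0,-0.97,1,0,0,0,0,0,-0.97,1]
}}

```text
t: 9.52
eef_pos: [0.6703, -0.1336, 0.1492]
tool_rot: [-0.001, 0.243, 0.97, 0.0]
contact_force: [0.3, -0.9, -0.0]
gripper_width: 0.003
grasp_force: 0.0
```

{"name": "servo_tool", "arguments": {
  "motion": [0,0,0,0,0,-0.97,1,0,0,0,0,0,-0.97,1,0,0,0,0,0,-0.97,1,0,0,0,0,0,-0.97,1,0,0,0,0,0,-0.97,1]
}}

```text
t: 10.15
eef_pos: [0.6703, -0.1337, 0.1493]
tool_rot: [-0.001, -0.118, 0.993, 0.001]
contact_force: [0.4, -0.4, -0.5]
gripper_width: 0.007
grasp_force: 0.0
```

{"name": "servo_tool", "arguments": {
  "motion": [0,0,0,0,0,-0.97,1,0,0,0,0,0,-0.97,1,0,0,0,0,0,0,1,0,0,0,0,0,0,1]
}}

```text
t: 10.65
eef_pos: [0.6705, -0.1342, 0.1496]
tool_rot: [-0.0, -0.257, 0.966, 0.0]
contact_force: [-0.2, 0.1, 0.1]
gripper_width: 0.002
grasp_force: 0.0
```

```bash
python3 pos.py;python3 - <<'E'
from h import *
im=bot.read_camera("scene");s=im[120:290,220:400,::-1];cv2.imwrite("pics/s3.png",cv2.resize(s,None,fx=3.5,fy=3.5,interpolation=cv2.INTER_CUBIC))
im=bot.read_camera("side");cv2.imwrite("pics/d3.png",im[:,:,::-1])
im=bot.read_camera("wrist");cv2.imwrite("pics/w3.png",im[:,:,::-1])
E
```

```text
t 10.65 jig xy [ 0.0991 -0.1206] z 0.1496 tip 0.077 toolx in jig deg -170.1 tilt [-0.001  0.001 -1.   ] F [-0.2  0.1  0.1] 0.0017663895748633075 q7 1.9285847750318066
```

View pics/w3.png

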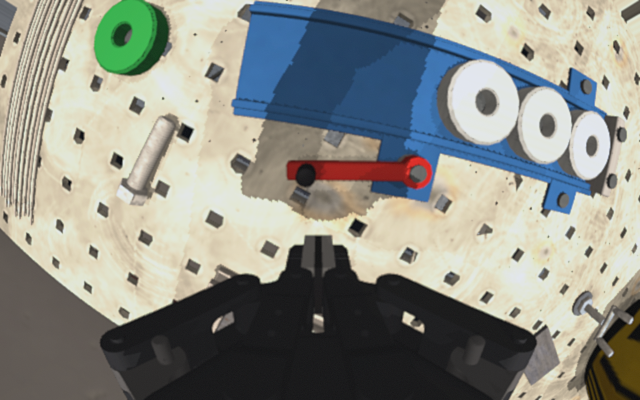

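View pics/s3.png

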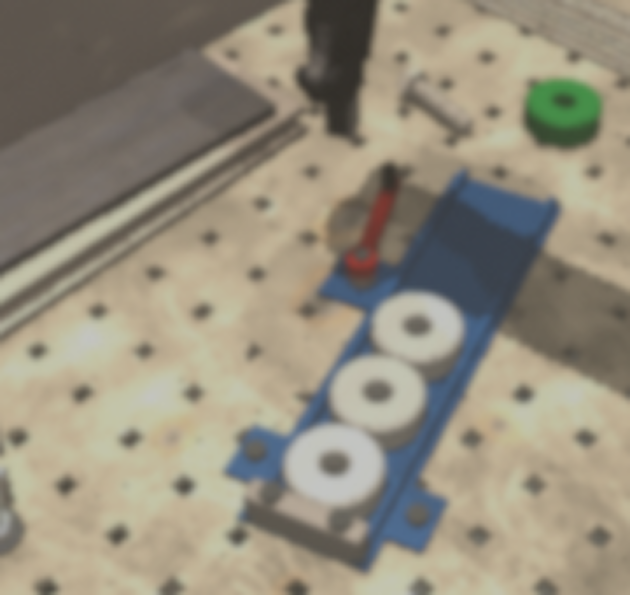

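The row is home against the stop: the bosses sit close together at (486,100), (544,125) and (591,145) in the wrist view. The keeper is still open, with its pin at (306,174) and pivot at (418,172). I'll measure the pin.

Run:
```python
from h import *
q=np.load("q.npy");c,s=np.cos(q[2]),np.sin(q[2]);f=lambda p:(np.array([[c,s],[-s,c]])@(p[:2]-q[:2])).round(4)
for n,uv,z in [("pin",(306,174),.048),("pivot",(418,172),.028),("b3",(486,100),.028),("b2",(547,126),.028),("b1",(592,146),.028)]:print(n,f(at_z("wrist",uv,z)))
```

```text
pin [ 0.0656 -0.1319]
pivot [ 0.0552 -0.0612]
b3 [-0.0031 -0.0228]
b2 [-0.0011  0.0368]
b1 [-0.0011  0.097 ]
```

{"name": "servo_tool", "arguments": {
  "motion": [0,-0.25,1,0,0,0,1,0,0,1,0,0,0,1,0,0,0.15,0,0,0,1,0.4,0,0,0,0,0,1,0.3,0,0,0,0,0,1]
}}

```text
t: 11.42
eef_pos: [0.6609, -0.1461, 0.1073]
tool_rot: [0.0, -0.258, 0.966, -0.0]
contact_force: [0.4, -0.1, -0.2]
gripper_width: -0.0
grasp_force: 0.0
```

```bash
python3 pos.py
```

```text
t 11.425 jig xy [ 0.086  -0.1286] z 0.1073 tip 0.0347 toolx in jig deg -170.0 tilt [ 0.001 -0.    -1.   ] F [ 0.4 -0.1 -0.2] -2.3028628247390062e-05 q7 1.9256195618248364
```

{"name": "servo_tool", "arguments": {
  "motion": [0.6,-0.09,0,0,0,1,1,0.55,-0.09,0,0,0,1,1,0.55,-0.09,0,0,0,1,1,0.55,-0.09,0,0,0,1,1,0.55,-0.09,0,0,0,1,1]
}}

```text
t: 12.05
eef_pos: [0.6101, -0.1669, 0.108]
tool_rot: [0.001, 0.117, 0.993, 0.0]
contact_force: [0.8, 0.9, 0.5]
gripper_width: 0.003
grasp_force: 0.6
```

```bash
python3 pos.py;python3 - <<'E'
from h import *
im=bot.read_camera("wrist");cv2.imwrite("pics/w4.png",im[:,:,::-1])
E
```

```text
t 12.05 jig xy [ 0.0311 -0.1308] z 0.108 tip 0.0354 toolx in jig deg 146.8 tilt [ 0.003 -0.    -1.   ] F [0.8 0.9 0.5] 0.003041754696447193 q7 1.3266309127152784
```

View pics/w4.png

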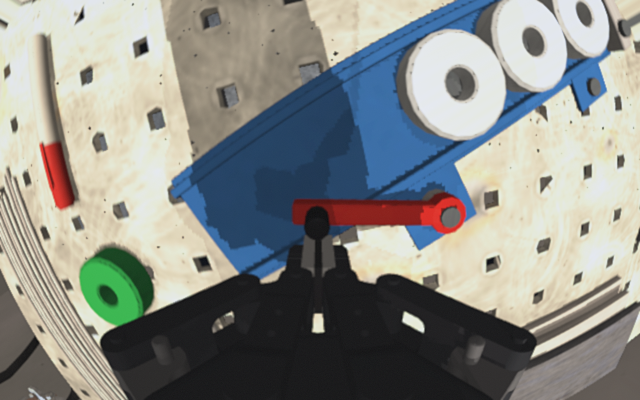

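The pin at (316,217) sits centred on the fingertips and the keeper is turning with the tool, so I'll continue the arc.

{"name": "servo_tool", "arguments": {
  "motion": [0.55,-0.09,0,0,0,1,1,0.55,-0.09,0,0,0,1,1,0.55,-0.09,0,0,0,1,1,0.55,-0.09,0,0,0,1,1,0.3,-0.05,0,0,0,0.5,1]
}}

```text
t: 12.72
eef_pos: [0.5632, -0.1504, 0.1079]
tool_rot: [0.001, 0.437, 0.9, 0.0]
contact_force: [0.7, -0.2, 0.6]
gripper_width: 0.0
grasp_force: 0.5
```

```bash
python3 pos.py
```

```text
t 12.725 jig xy [-0.0074 -0.0994] z 0.1079 tip 0.0353 toolx in jig deg 108.3 tilt [ 0.002 -0.001 -1.   ] F [ 0.7 -0.2  0.6] 0.0004701482011604897 q7 0.7623877787241214
```

{"name": "servo_tool", "arguments": {
  "motion": [0.3,-0.05,0,0,0,0.5,1,0.3,-0.05,0,0,0,0.5,1,0.3,-0.05,0,0,0,0.5,1,0.15,0,0,0,0,0.2,1,0,0,0,0,0,0,1]
}}

```text
t: 13.35
eef_pos: [0.5492, -0.1342, 0.1072]
tool_rot: [0.0, 0.546, 0.837, 0.0]
contact_force: [0.2, 0.1, -0.5]
gripper_width: -0.0
grasp_force: 0.0
```

{"name": "servo_tool", "arguments": {
  "motion": [0.15,0,0,0,0,0.2,1,0,0,0,0,0,0,1]
}}

```text
t: 13.6
eef_pos: [0.5485, -0.1337, 0.1072]
tool_rot: [0.001, 0.561, 0.828, -0.0]
contact_force: [2.0, -6.1, -0.6]
gripper_width: -0.003
grasp_force: 2.9
```

```bash
python3 pos.py
```

```text
t 13.6 jig xy [-0.0156 -0.0787] z 0.1072 tip 0.0346 toolx in jig deg 92.0 tilt [ 0.002 -0.002 -1.   ] F [ 2.  -6.1 -0.6] -0.003484529764328612 q7 0.5075174215370623
```

Force has risen, so the keeper is at its stop. One more light press, then back off, lift and check.

{"name": "servo_tool", "arguments": {
  "motion": [0.15,0,0,0,0,0,1,0,0,0,0,0,0,1]
}}

```text
t: 13.85
eef_pos: [0.5482, -0.1332, 0.1074]
tool_rot: [0.003, 0.561, 0.828, -0.001]
contact_force: [4.8, -11.3, -4.4]
gripper_width: 0.002
grasp_force: 6.1
```

{"name": "servo_tool", "arguments": {
  "motion": [-0.5,0,0,0,0,0,1,-1,0,0,0,0,0,1,0,0,-1,0,0,0,1,0,0,-1,0,0,0,1,-1,0,-1,0,0,0,1]
}}

```text
t: 14.48
eef_pos: [0.5655, -0.1745, 0.1673]
tool_rot: [-0.001, 0.559, 0.829, 0.0]
contact_force: [0.7, -0.6, -0.7]
gripper_width: 0.0
grasp_force: 0.0
```

{"name": "servo_tool", "arguments": {
  "motion": [-1,0,-1,0,0,0,1,-1,0,-1,0,0,0,1,0,0,-1,0,0,0,1,0,0,0,0,0,0,1]
}}

```text
t: 14.98
eef_pos: [0.5812, -0.2134, 0.2282]
tool_rot: [0.001, 0.56, 0.828, 0.001]
contact_force: [0.1, 0.6, 0.3]
gripper_width: -0.002
grasp_force: 0.0
```

```bash
python3 pos.py;python3 - <<'E'
from h import *
im=bot.read_camera("wrist");cv2.imwrite("pics/w5.png",im[:,:,::-1])
E
```

```text
t 14.975 jig xy [-0.0118 -0.1648] z 0.2282 tip 0.1556 toolx in jig deg 92.0 tilt [ 0.003 -0.001 -1.   ] F [0.1 0.6 0.3] -0.0018203237950798839 q7 0.6408905482472594
```

View pics/w5.png

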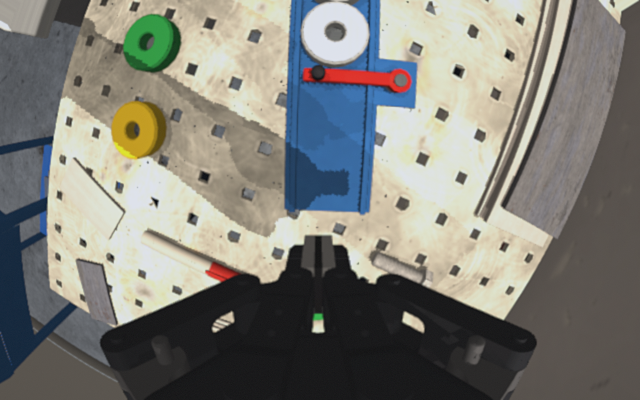

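The keeper lies across the channel behind the rear boss (pivot at (401,80), pin at (318,72), boss hole at (336,32)). I'll check its angle.

Run:
```python
from h import *
q=np.load("q.npy");c,s=np.cos(q[2]),np.sin(q[2]);f=lambda p:(np.array([[c,s],[-s,c]])@(p[:2]-q[:2])).round(4)
L={n:f(at_z("wrist",uv,z)) for n,uv,z in [("pin",(318,72),.048),("pivot",(401,80),.028),("b3",(336,32),.028),("armL",(303,75),.028)]}
print(L)
for k in("pin","armL"):
    v=L[k]-L["pivot"];print(k,"keeper",.35-np.arctan2(v[0],-v[1]),np.hypot(*v))
```

```text
{'pin': array([-0.0166, -0.0609]), 'pivot': array([ 0.0557, -0.0601]), 'b3': array([-0.0026, -0.0214]), 'armL': array([-0.0293, -0.0612])}
pin keeper 1.909731771425177 0.07230442586730082
armL keeper 1.907855872688795 0.08500711734907848
```

Keeper at about 1.91 rad and the row home, so I'm handing in.

```bash
python3 -c "
from station import bot
print(bot.hand_in())"
```

```text
the job is handed in; nothing more can be done
None
```

I pushed the three bosses home against the end stop and the keeper fully shut behind them (about 1.91 of 1.92 rad by the camera), then handed the job in at about 15 s; hand-in returned no verdict.

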